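# Take the tall battery pack off the charging station

## Task

First switch the charging station off by pushing its lever over, away from the robot's side, to its far stop. Then pinch the two side catches of the taller battery pack fully in with the fingers, lift it out of its bay and hold it upright, still above the station, about 10 cm or more clear of its top. Finish while holding it there with the catches still pinched: do not put it down or let go, and leave the shorter pack, the jar, the wood offcut and the screwdriver where they are.

Things in the scene. Friction and masses are not known exactly. Their poses are not given: they have to be found in the camera images.
- station: Grey two-bay charging station, fixed: 175 mm (its x, -100 to +75) by 320 mm (y), top deck 38 mm high. Origin on the bench surface, x away from the robot, z up. Bays centred at x 0, y +90 and -90 mm; the tall pack may be in either. Packs sit on the bay floor, 12 mm up, lower 26 mm in the bay, held by a 4 mm lip over a lug at the foot of each catch: no lifting until both catches are pressed.
- isolator (a joint): Switch lever between the bays at the station's front: 10 mm rod, black ball knob (26 mm), on a block 70 (x) by 50 mm, 25 mm high on the deck. Hinge at station x -55, y 0, z 60 mm, axis along y; knob centre 55 mm from it. 0 rad = on, leaning 0.5 rad to station -x; 1.0 = off, leaning 0.5 rad to +x (hard stop). Starts at 0 to 0.2, needs about 1 N at the knob, stays where left.
- isolator_tip (a point): Centre of the lever's ball knob, 108 to 115 mm above the bench.
- tall_pack: The taller battery pack, black and grey, 76 mm (its x) by 45 mm (its y), 102 mm high, 0.4 to 0.7 kg. Origin at the centre of its underside, z up, axes parallel to the station's when seated. In the middle of each y side is a ribbed grey catch.
- tall_pack_l (a joint): Press of the catch on the tall pack's +y side: 0 = out, 6.5 mm = fully pressed in (hard stop). Sprung: 2.4 N starts it, 6.3 N presses it home, and it springs back when let go. Its lug is free of the bay's lip from about 5 mm.
- tall_pack_r (a joint): The same for the catch on the -y side.
- tall_pack_l_pad (a point): Centre of the outer face of the +y catch's thumb pad (24 mm along x by 22 mm high), 30 mm from the pack's mid-plane and 81 mm above its underside. The catches are 60 mm apart over the pads when out and 47 mm when pressed. Squeezed between them with 20 to 40 N, the pack can be carried.
- tall_pack_r_pad (a point): The same point on the -y catch.
- short_pack: The shorter battery pack of the same make-up, 76 by 45 mm, 62 mm high, seated in the other bay; origin at the centre of its underside. To be left alone.
- jar: Screw-top jar, 64 mm diameter, 95 mm high, standing on the bench; origin at the centre of its underside. To be left alone.
- offcut: Wood offcut 160 by 45 by 35 mm lying on the bench; origin at the centre of its underside. To be left alone.
- driver: Screwdriver lying on the bench to the left of the station. To be left alone.

How it is judged:
On the way, in this order (a step that is already met when the one before it is completed fails the run):
1. the lever is over at off while the tall pack is still seated (value of joint isolator above 0.85 rad and z of tall_pack in the frame of station below 0.02 m), for 0.2 s.
2. both catches of the tall pack are pressed in while it is still seated (value of joint each of tall_pack_l, tall_pack_r above 0.005 m and z of tall_pack in the frame of station below 0.02 m), for 0.1 s.
3. the tall pack is lifted clear of the station (z of tall_pack in the frame of station above 0.118 m and contact force between tall_pack and station below 0.1 N), for 0.2 s.
At the end, for the whole second after the job is handed in: The fingers hold the tall pack, both catches pressed 5 mm or more, its underside 80 mm or more above the deck, within 200 mm of the station origin in plan, upright within 0.2 rad, still, touching neither station nor short pack; lever above 0.85 rad; short pack within 10 mm of its start (all of step 3 and horizontal distance between tall_pack and station below 0.2 m and angle between tall_pack's own z axis and vertical below 0.2 rad and linear speed of tall_pack below 0.03 m/s and value of joint each of tall_pack_l, tall_pack_r above 0.005 m and contact force between tall_pack and the fingers above 4 N and contact force between tall_pack and short_pack below 0.1 N and value of joint isolator above 0.85 rad and distance of short_pack from where it was at the start of the episode below 0.01 m); the arm keeps its last pose, push and grip.
It fails at once if the short pack is pulled or pushed out of its bay (distance of short_pack from where it was at the start of the episode above 0.015 m).
It fails at once if the jar is disturbed (distance of jar from where it was at the start of the episode above 0.03 m or angle between jar's own z axis and vertical above 0.5 rad).
It fails at once if the offcut is disturbed (distance of offcut from where it was at the start of the episode above 0.03 m).
It fails at once if the screwdriver is disturbed (distance of driver from where it was at the start of the episode above 0.03 m).
It also fails if it takes over 48 s, if anything falls off the work surface, if the arm or the gripper's body presses on something with over 40 N, if the wrist force passes 120 N, or if a joint passes its speed limit or range.

## Robot

A 7-joint arm with a two-finger parallel gripper is mounted at the origin on the work surface. World frame = base frame: x ahead of the robot, y to its left, z up, the work surface at z = 0. Lengths are in m, angles in rad, forces in N, time in s.
With the tool pointing down it reaches from about 0.4 to 0.875 m from the base axis. Payload 19.3 kg.
Tool frame: the origin (TCP) lies midway between the tips of the shut fingers; the grasp point (between the pads) lies 19 mm behind it (bot.tcp_to_grasp is the distance from the TCP to the grasp point, in m); z points along the fingers, y is the direction in which the jaws open and shut (so a half turn about z gives the same grasp; the last joint's range is limited). The gripper opens to 85 mm and grips with 20 to 120 N. Pads are 22 mm wide; open, the fingers measure 114 mm over their backs; the gripper's body (76 mm by 85 mm) begins 54 mm behind the grasp point. The pads swing forward as they close: fully open they stand 13 mm farther back than shut.
Start: joints at [1.129, 0.521, -0.036, 1.599, 0.021, 1.021, -0.113], TCP at [0.227, -0.582, 0.231] pointing down, gripper open.
Joint ranges: [-2.91, 2.91], [-0.3, 2.13], [-1.5, 1.42], [0.17, 2.43], [-1.26, 4.41], [0.16, 1.93], [-2.52, 2.52]. Speed limits (rad/s): [1.89, 1.89, 2.39, 2.39, 3.01, 3.01, 3.01].

## Interface

Orientations are given as [roll, pitch, yaw] about the fixed x, y, z axes, in that order (R = Rz(yaw) Ry(pitch) Rx(roll)).
In Python, from workcell import bot gives the robot as it stands. The module is installed in compiled form; this text tells all that it offers.
- The arm moves only by the tool drive_tool, never from a script. Its argument "series" is a list of rows, each a list of 5 numbers: the opening in per cent of the stroke, from 0 (shut) to 100 (fully open), then the shift along the world's x, y, z in m, then the turn about the world's z in rad. A call has 1 to 12 rows; each row shifts and turns the pose as measured when the row begins; what a row does not reach is not made up. A row lasts 1/10 s, in which the tool goes at most 50 mm and 8.59 degrees, less where a joint would pass 70% of its speed; a pose out of reach is approached as far as the arm can. A call with a gripper value outside its range is refused whole. The fingers move at their own pace and stop on an object; "newtons" is the grip in N (left out, the last holds). Time passes only in rows, so rows that do not move let the fingers close. It gives the time, the measured TCP pose, the force and the opening at its end, in the units of the state.
- bot.observe(): the state, without advancing time (a new reading comes with each control period).
- bot.grab_frame(name): name is "scene" or "top"; returns the picture (384x512x3 uint8, red, green, blue); there is no depth.
- bot.camera_info(name): a dict with "fx", "fy", "cx", "cy" (pixels), "cam_to_world" (4x4, takes a point from camera to world coordinates). Camera axes: x right, y down, z forward; pixel columns grow to the right and rows downward; lengths in m; the calibration is good to about 2 mm. A picture is of the moment at which its call begins. camera_info takes no time and is no camera call.
- bot.job_done(): hands the job in, once; it reports no verdict.
Trained networks look in the newest picture that a camera, given by its name, has taken for a name from the list of things; names that differ only in an ending like _2 or _b are one class to them, and where a whole thing is asked for, a point or a joint stands for the part that bears it (a point fixed in the world has none). Each returns a list of dicts, best first, with "conf" (0 to 1); they miss things now and then, are a little off and sometimes report something else, mostly with a low value. They report only what shows in the picture. A call takes as long as a camera call.
- bot.masks_of(camera, target): "mask" (384x512 bool, what is visible of it) and "point" ([column, row] in pixels, amid what is visible of it).
The state is a dict: "clock": time; "qpos": joint angles; "qd": joint speeds; "joint_efforts": joint torques, N m; "position": TCP position; "tool_rot": TCP orientation; "force": force on the tool from outside, world axes, zero at the start; "moment": the same for the moment, N m; "grip_width": finger opening in m.
Only numpy, scipy, OpenCV 4.12 (cv2) and the standard library are available. Lean on these libraries where they do the work, as an engineer would, in place of code of your own. Each camera call takes 0.05 s, during which the arm holds its last target.

## Working session

There is one attempt and no reset: what is moved stays moved. The work goes in short steps, Python scripts to look and compute and a tool call to move; the robot and the scene stay as the last step left them, time stands still between calls to the robot, and variables do not carry over. Pictures are saved under pics/ and viewed, and the job is handed in when it is done.

Besides the shell and the picture viewer there is one more tool, called after "Request:" by a JSON object that holds its "fn" and its "kwargs". drive_tool: Moves the arm, as the interface text tells. Its arguments: {"type":"object","properties":{"series":{"type":"array","items":{"type":"array","items":{"type":"number"}}},"newtons":{"type":"number"}},"required":["series"]}

```bash
mkdir -p pics; python3 - <<'E'
from workcell import bot
import cv2,numpy as np
print(bot.observe())
for n in("scene","top"):
    im=bot.grab_frame(n);cv2.imwrite(f"pics/{n}0.png",im[:,:,::-1]);print(n,bot.camera_info(n))
    for t in ("station","isolator_tip","tall_pack","tall_pack_l_pad","short_pack","jar","offcut","driver"):
        for d in bot.masks_of(n,t)[:3]:
            m=d["mask"];r,c=np.nonzero(m);print(n,t,round(d["conf"],2),np.round(d["point"],1),m.sum(),c.min(),c.max(),r.min(),r.max())
print(bot.observe()["clock"])
E
```

```text
{'clock': 0.0, 'qpos': array([ 1.12879294,  0.52201393, -0.03631464,  1.60001381,  0.02120667,
        1.0211225 , -0.11275933]), 'qd': array([ 0.00032395,  0.00086124,  0.00015977,  0.00054035, -0.00026566,
       -0.00114025,  0.00132513]), 'joint_efforts': array([ 1.27538580e-03, -9.27122927e+01,  1.98049307e+00, -3.69928086e+01,
        1.80504424e-02,  8.26178351e-03,  8.40428152e-05]), 'position': array([ 0.22688815, -0.58198661,  0.23072386]), 'tool_rot': array([-3.14042427e+00,  9.70690604e-05,  3.71826670e-01]), 'force': array([ 0.01816714, -0.29625183, -0.30105807]), 'moment': array([-0.04748455,  0.00299821, -0.02976272]), 'grip_width': 0.0853453261802496}
scene {'fx': 460.6522399046219, 'fy': 460.6522399046219, 'cx': 257.9030773146328, 'cy': 192.06222984905233, 'cam_to_world': array([[-0.16915121,  0.641476  , -0.74826226,  1.50204439],
       [ 0.98545117,  0.12282473, -0.11747371,  0.14269183],
       [ 0.01654854, -0.75724674, -0.65291923,  0.92565801],
       [ 0.        ,  0.        ,  0.        ,  1.        ]])}
scene station 0.71 [247.8 226.9] 5150 184 308 178 258

[... 665 characters left out ...]
1,  1.48980553e-02,  2.75672688e-04,
        -1.06706441e-02],
       [-3.04262234e-03, -1.86025962e-01, -9.82540118e-01,
         1.35889629e+00],
       [ 0.00000000e+00,  0.00000000e+00,  0.00000000e+00,
         1.00000000e+00]])}
top station 0.77 [262.2 190.9] 3930 215 307 162 212
top isolator_tip 0.6 [262.1 204.6] 52 257 264 199 206
top tall_pack 0.56 [233.7 180.9] 408 225 242 168 194
top short_pack 0.78 [283.7 183.2] 320 278 295 171 193
top short_pack 0.7 [140.  180.6] 237 137 145 146 194
top jar 0.7 [383.3 230.6] 392 370 395 221 240
top offcut 0.56 [134.3 227.9] 727 125 140 204 251
top driver 0.52 [140.6 180.9] 180 137 144 165 193
top driver 0.43 [234.1 180.6] 423 225 243 168 194
0.9
```

```bash
python3 - <<'E'
import cv2
a=cv2.imread("pics/scene0.png")[130:310,100:430];cv2.imwrite("pics/s0c.png",cv2.resize(a,None,fx=2.4,fy=2.4,interpolation=cv2.INTER_CUBIC))
a=cv2.imread("pics/top0.png")[140:260,110:410];cv2.imwrite("pics/t0c.png",cv2.resize(a,None,fx=2.6,fy=2.6,interpolation=cv2.INTER_CUBIC))
a=cv2.imread("pics/top0.png")[150:225,200:320];cv2.imwrite("pics/t0d.png",cv2.resize(a,None,fx=6,fy=6,interpolation=cv2.INTER_CUBIC))
E
```

```text
(no output)
```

View pics/s0c.png

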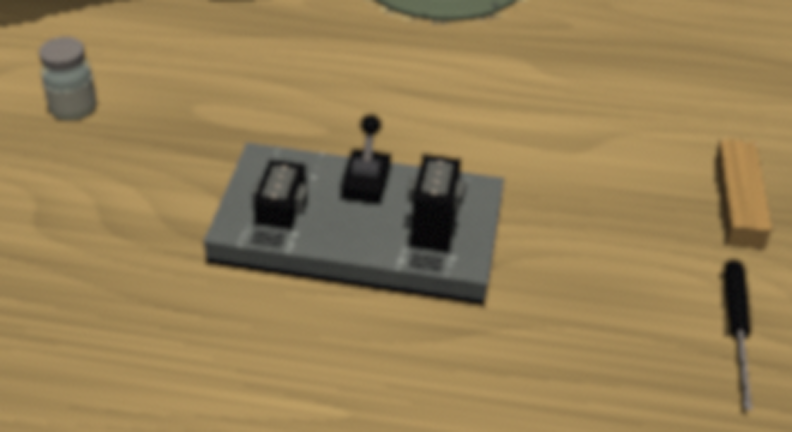

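View pics/t0c.png

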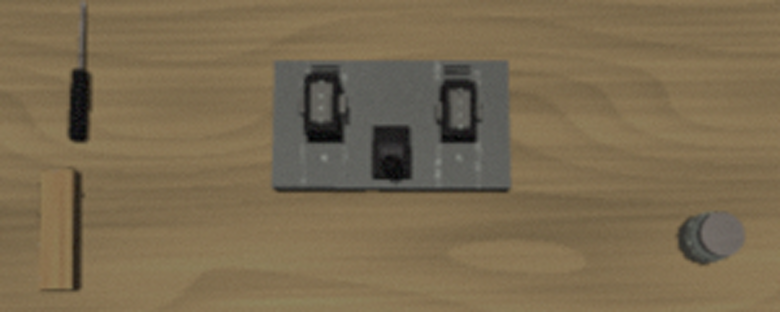

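View pics/t0d.png

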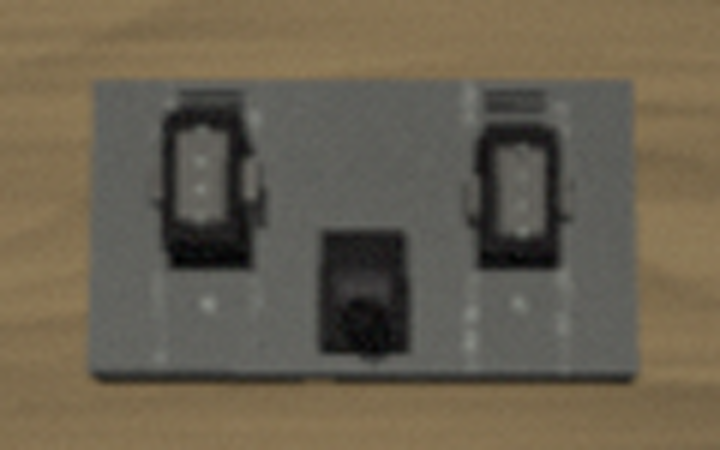

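The tall pack is in the left (+y) bay (scene ≈ (281,212), top ≈ (234,181)). The lever knob is at about (255,182) in the scene view and leans towards the robot. Next I fit the station pose from the deck corners in both views.

```bash
cat > h.py <<'E'
from workcell import bot
import numpy as np,cv2
from scipy.optimize import least_squares
C={n:bot.camera_info(n) for n in("scene","top")}
def proj(n,P):
    c=C[n];T=np.linalg.inv(c["cam_to_world"]);q=np.atleast_2d(P)@T[:3,:3].T+T[:3,3]
    return np.c_[c["fx"]*q[:,0]/q[:,2]+c["cx"],c["fy"]*q[:,1]/q[:,2]+c["cy"]]
def S2W(p,P):
    P=np.atleast_2d(P).astype(float);c,s=np.cos(p[2]),np.sin(p[2])
    return np.c_[p[0]+c*P[:,0]-s*P[:,1],p[1]+s*P[:,0]+c*P[:,1],P[:,2]]
E
cat > fit.py <<'E'
from h import *
D=np.array([[-.1,-.16,.038],[-.1,.16,.038],[.075,.16,.038],[.075,-.16,.038]])
top=np.array([[305.7,212.3],[215.2,212.3],[215.3,163.3],[305.5,163.6]])
sc=np.array([[203.3,190.4],[309.6,205],[302.9,250.8],[186.7,231.2]])
for w in((1,1),(1,0),(0,1)):
    f=lambda p:np.r_[w[0]*(proj("top",S2W(p,D))-top).ravel(),w[1]*(proj("scene",S2W(p,D))-sc).ravel()]
    r=least_squares(f,[.6,0,0]);print(np.round(r.x,4),np.round(r.fun,1))
    if w==(1,1):p=r.x
def knob(a,p):return S2W(p,[[-.055+.055*np.sin(a-.5),0,.06+.055*np.cos(a-.5)]])
for a in(0,.1,.2):print(a,knob(a,p),proj("top",knob(a,p)),proj("scene",knob(a,p)))
def box(p,x0,x1,y0,y1,z0,z1):return S2W(p,[[x,y,z] for x in(x0,x1) for y in(y0,y1) for z in(z0,z1)])
for n,(u,v,W,H) in {"top":(200,150,120,75),"scene":(175,165,145,105)}.items():
    im=cv2.imread(f"pics/{n}0.png")[v:v+H,u:u+W];k=5;im=cv2.resize(im,None,fx=k,fy=k,interpolation=cv2.INTER_CUBIC)
    for b,col in(((-.1,.075,-.16,.16,0,.038),(0,255,0)),((-.038,.038,.0675,.1125,.038,.114),(0,0,255)),((-.038,.038,-.1125,-.0675,.038,.074),(255,0,0))):
        q=((proj(n,box(p,*b))-[u,v]+.5)*k).astype(int)
        for i in range(8):
            for j in(1,2,4):
                if not i&j:cv2.line(im,tuple(map(int,q[i])),tuple(map(int,q[i|j])),col,1)
    q=(proj(n,S2W(p,[[0,.12,.093],[0,.06,.093]]))-[u,v]+.5)*k
    for a in q:cv2.circle(im,tuple(map(int,a)),4,(0,255,255),1)
    for a in (0,.2):
        q=(proj(n,knob(a,p))-[u,v]+.5)*k;cv2.circle(im,tuple(map(int,q[0])),5,(255,0,255),1)
    cv2.imwrite(f"pics/{n}_fit.png",im)
E
python3 fit.py
```

```text
[ 0.6053 -0.0225 -0.0207] [-0.2 -0.7 -1.9 -1.2 -0.7 -1.  -0.9 -0.9 -0.7 -1.4  0.6 -0.9  0.2 -2.2
 -2.3 -0.8]
[ 0.602  -0.0256 -0.0165] [ 0.9  0.1 -0.9 -0.   0.1  0.1 -0.1 -0.1 -0.  -0.  -0.  -0.  -0.  -0.
 -0.  -0. ]
[ 0.6096 -0.0202 -0.0238] [-0.  -0.  -0.  -0.  -0.  -0.  -0.  -0.  -0.2 -0.4  1.4  0.3  0.8 -0.7
 -2.   0.3]
0 [[ 0.52398165 -0.02083516  0.10826704]] [[259.5194491 202.9829052]] [[254.5921871  181.83543378]]
0.1 [[ 0.52893099 -0.02093756  0.11065835]] [[259.53022869 201.38695612]] [[254.25510519 182.280022  ]]
0.2 [[ 0.53409428 -0.02104437  0.11254351]] [[259.54044749 199.74787294]] [[253.89809302 182.91748519]]
```

View pics/top_fit.png

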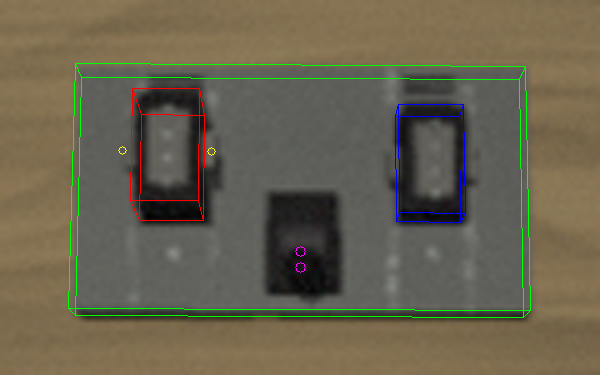

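View pics/scene_fit.png

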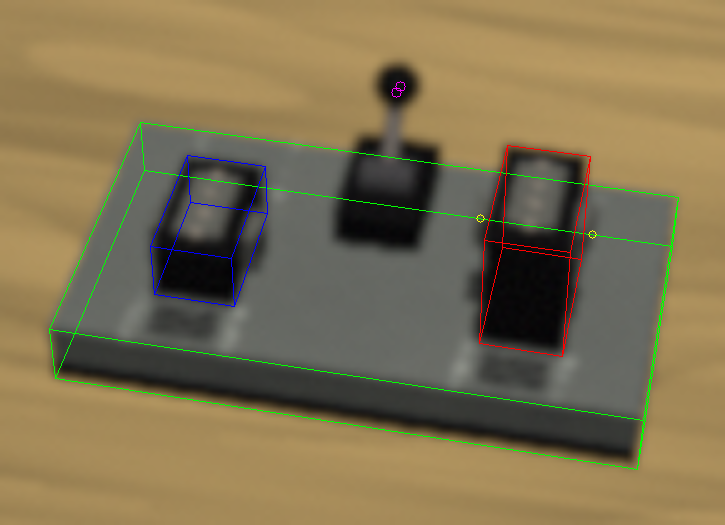

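```bash
cat > fit2.py <<'E'
from h import *
from scipy.ndimage import map_coordinates as mc
D=np.array([[-.1,-.16,.038],[-.1,.16,.038],[.075,.16,.038],[.075,-.16,.038]])
def edges(n,p):
    im=cv2.imread(f"pics/{n}0.png").astype(float); sat=im[...,2]-im[...,0]; br=im.mean(2)
    out=[]
    for i in range(4):
        a,b=D[i],D[(i+1)%4]
        t=np.linspace(.08,.92,40)[:,None];P=a+(b-a)*t
        q=proj(n,S2W(p,P));cen=proj(n,S2W(p,[[-.0125,0,.038]]))[0]
        d=proj(n,S2W(p,[b]))[0]-proj(n,S2W(p,[a]))[0];nn=np.array([-d[1],d[0]])/np.hypot(*d)
        if nn@(q.mean(0)-cen)<0:nn=-nn
        s=np.arange(-4,4.01,.1)
        X=q[:,None,:]+s[None,:,None]*nn
        ch=br if ((i==0+2 and n=="scene") or (i==3+0 and 0) or (n=="top" and i==0 and 0)) else sat
        ch=br if (i==2 and n=="scene") else sat
        if n=="top" and i==3+9: continue
        v=mc(ch,[X[...,1],X[...,0]],order=1)
        g=np.abs(np.gradient(np.median(v,0)));
        # per-sample location: centroid of gradient
        G=np.abs(np.gradient(v,axis=1));k=s[np.argmax(cv2.GaussianBlur(G,(9,1),0),1)]
        out.append((i,np.median(k),P,nn,q+np.median(k)*nn))
    return out
for ns in(("top",),("scene",),("top","scene")):
    p=np.array([.605,-.0225,-.02])
    for it in range(8):
        E=[(n,)+e for n in ns for e in edges(n,p)]
        # skip: near (robot side) edge i=3(-x edge is between D[3]->D[0]? no)
        def f(p):
            return np.concatenate([((proj(n,S2W(p,P))-Q)@nn) for n,i,k,P,nn,Q in E if not(n=="top" and i==0)])
        r=least_squares(f,p,loss="soft_l1");p=r.x
    print(ns,np.round(p,4),[(n,i,round(k,2)) for n,i,k,*_ in E])
E
python3 fit2.py
```

```text
('top',) [ 0.6053 -0.0247 -0.0201] [('top', 0, np.float64(2.1)), ('top', 1, np.float64(-0.1)), ('top', 2, np.float64(0.0)), ('top', 3, np.float64(-0.1))]
('scene',) [ 0.6047 -0.0235 -0.0198] [('scene', 0, np.float64(0.1)), ('scene', 1, np.float64(-0.1)), ('scene', 2, np.float64(0.1)), ('scene', 3, np.float64(-0.1))]
('top', 'scene') [ 0.6047 -0.024  -0.0192] [('top', 0, np.float64(1.9)), ('top', 1, np.float64(-0.3)), ('top', 2, np.float64(0.1)), ('top', 3, np.float64(0.1)), ('scene', 0, np.float64(0.2)), ('scene', 1, np.float64(0.1)), ('scene', 2, np.float64(0.0)), ('scene', 3, np.float64(-0.2))]
```

Both cameras now agree on the station: (0.605, -0.024), yaw -0.02. That puts the knob at about (0.529, -0.023, 0.11) and the tall pack at (0.607, 0.066). I move to the robot side of the knob with the fingers shut.

Request:
{"fn": "drive_tool", "kwargs": {"series": [[0,0.019,0.047,0,-0.033],[0,0.019,0.047,0,-0.033],[0,0.019,0.047,0,-0.033],[0,0.019,0.047,0,-0.033],[0,0.019,0.047,0,-0.033],[0,0.019,0.047,0,-0.033],[0,0.019,0.047,0,-0.033],[0,0.019,0.047,0,-0.033],[0,0.019,0.047,0,-0.033],[0,0.019,0.047,0,-0.033],[0,0.019,0.047,0,-0.033],[0,0.019,0.047,0,-0.033]], "newtons": 35}}

```text
clock: 2.1
position: [0.4468, -0.0253, 0.2325]
tool_rot: [3.137, -0.004, -0.05]
force: [1.4, -1.9, 0.1]
grip_width: -0.0003
```

Request:
{"fn": "drive_tool", "kwargs": {"series": [[0,0.01,0.002,-0.04,0.03],[0,0,0,-0.045,0],[0,0,0,-0.04,0],[0,0,0,-0.018,0],[0,0,0,0,0]]}}

```text
clock: 2.6
position: [0.4607, -0.0145, 0.0865]
tool_rot: [3.141, -0.012, -0.009]
force: [-0.4, -0.7, 0.5]
grip_width: 0.0004
```

Request:
{"fn": "drive_tool", "kwargs": {"series": [[0,0.01,-0.008,0.004,-0.01],[0,0.015,0,0,0],[0,0.015,0,0,0],[0,0.015,0,0,0],[0,0.015,0,0,0],[0,0,0,0,0]]}}

```text
clock: 3.2
position: [0.5383, -0.0263, 0.0999]
tool_rot: [3.14, -0.02, -0.025]
force: [0.1, 0.2, 0.1]
grip_width: -0.0001
```

```bash
python3 - <<'E'
from h import *
im=bot.grab_frame("scene")[:,:,::-1];cv2.imwrite("pics/s1.png",cv2.resize(im[90:270,150:350],None,fx=3,fy=3,interpolation=2));print(bot.observe()["position"],bot.observe()["force"])
E
```

```text
[ 0.53739839 -0.02641406  0.099832  ] [ 0.82762212 -0.70355901  0.84339857]
```

View pics/s1.png

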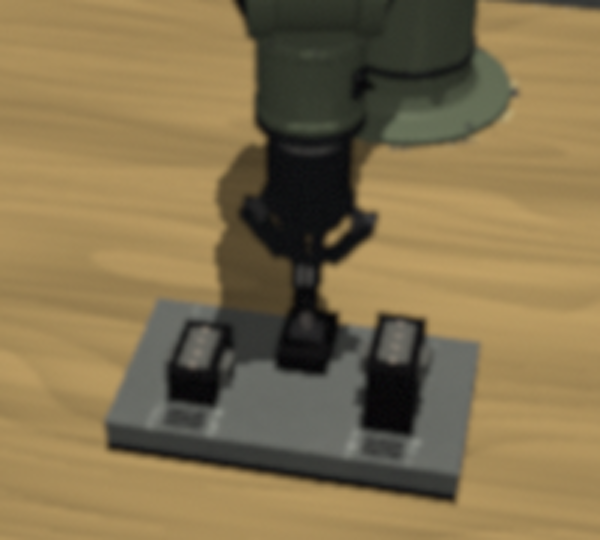

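The fingers are behind the knob (≈ (305,262) in the crop) and the lever is partly over. I keep pushing in small steps.

Request:
{"fn": "drive_tool", "kwargs": {"series": [[0,0.008,0.003,-0.008,0],[0,0.006,0,0,0],[0,0.003,0,0,0]]}}

```text
clock: 3.55
position: [0.5524, -0.0242, 0.0923]
tool_rot: [3.139, -0.015, -0.026]
force: [-23.9, 1.7, 13.6]
grip_width: -0.0002
```

Force rose to 24 N at the expected x, which is the stop. I hold briefly, back off, rise and look.

Request:
{"fn": "drive_tool", "kwargs": {"series": [[0,0,0,0,0],[0,0,0,0,0],[0,-0.03,0,0,0],[0,-0.03,0,0.01,0],[50,0,0,0.05,0],[100,0,0,0.05,0],[100,0,0.03,0.03,0],[100,0,0.03,0,0],[100,0,0,0,0]]}}

```text
clock: 4.45
position: [0.4896, 0.0378, 0.2383]
tool_rot: [3.14, -0.015, -0.027]
force: [-0.5, -0.3, -0.6]
grip_width: 0.0722
```

```bash
python3 - <<'E'
from h import *
a=bot.grab_frame("scene")[:,:,::-1];b=bot.grab_frame("top")[:,:,::-1]
p=[.605,-.024,-.0195]
cv2.imwrite("pics/s2.png",cv2.resize(a[150:270,170:330],None,fx=4,fy=4,interpolation=2))
cv2.imwrite("pics/t2.png",cv2.resize(b[120:240,180:340],None,fx=4,fy=4,interpolation=2))
for n in("scene","top"):
  for t in("isolator_tip",):
    for d in bot.masks_of(n,t):print(n,d["conf"],d["point"])
for an in(0,.8,.9,1):
    P=S2W(p,[[-.055+.055*np.sin(an-.5),0,.06+.055*np.cos(an-.5)]]);print(an,proj("scene",P),proj("top",P))
print(bot.observe()["position"],bot.observe()["force"])
E
```

```text
scene 0.51 [247.6, 195.6]
scene 0.47 [290.3, 214.5]
0 [[254.05612746 181.69248938]] [[259.99943347 203.07606933]]
0.8 [[251.0190559  190.24431251]] [[260.04743097 190.14014315]]
0.9 [[250.63406759 191.9854488 ]] [[260.04815453 188.7149209 ]]
1 [[250.26227559 193.82441801]] [[260.04761693 187.3884447 ]]
[0.48906705 0.03367271 0.23672768] [-0.38787034  0.17704946 -0.56056652]
```

View pics/s2.png

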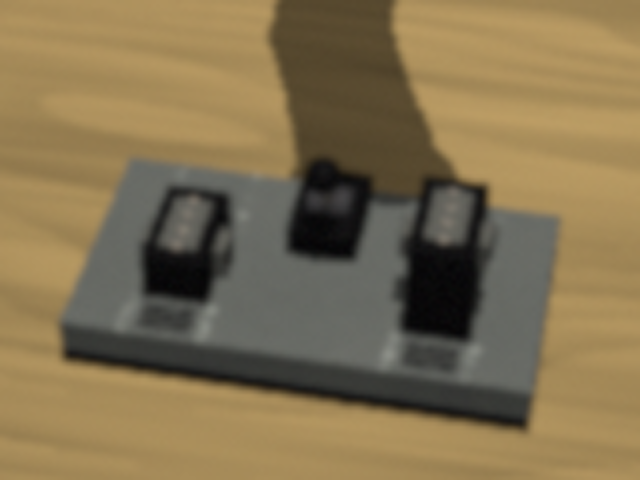

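View pics/t2.png

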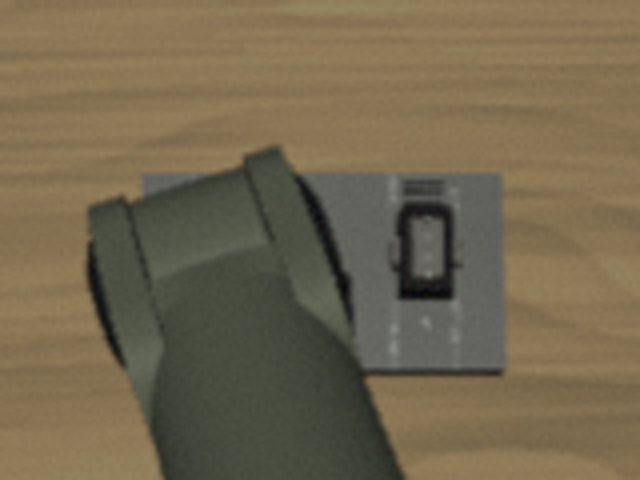

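The knob is at scene ≈ (250.7,193.2), which is about 0.96 rad, so the lever is off. Next I go above the tall pack.

Request:
{"fn": "drive_tool", "kwargs": {"series": [[100,0.04,0.011,0,0.004],[100,0.04,0.011,-0.01,0.003],[100,0.035,0.01,-0.02,0],[100,0.0,0,-0.02,0],[100,0,0,0,0]]}}

```text
clock: 5.15
position: [0.6073, 0.0606, 0.1818]
tool_rot: [3.135, -0.008, -0.031]
force: [0.0, -0.7, -0.2]
grip_width: 0.0854
```

```bash
python3 - <<'E'
from h import *
o=bot.observe();print(o["position"],o["tool_rot"],o["grip_width"],o["force"])
E
```

```text
[0.60726724 0.06060488 0.1817707 ] [ 3.13527019 -0.00812116 -0.0307923 ] 0.085423860883862 [ 0.0061554  -0.71220398 -0.23658678]
```

Request:
{"fn": "drive_tool", "kwargs": {"series": [[100,0,0.0055,0,0.01],[100,0,0,-0.02,0],[100,0,0,-0.02,0],[100,0,0,0,0]]}}

```text
clock: 5.55
position: [0.6071, 0.0648, 0.1438]
tool_rot: [3.135, -0.01, -0.021]
force: [-0.6, 0.1, -0.2]
grip_width: 0.0858
```

```bash
python3 - <<'E'
from h import *
a=bot.grab_frame("scene")[:,:,::-1]
cv2.imwrite("pics/s3.png",cv2.resize(a[130:270,200:330],None,fx=4,fy=4,interpolation=2))
o=bot.observe();print(o["position"],o["tool_rot"],o["grip_width"],o["force"])
E
```

```text
[0.60777744 0.06486729 0.14516775] [ 3.13525412 -0.01135714 -0.02150135] 0.08522181121755192 [0.67368925 0.40733459 0.20017127]
```

View pics/s3.png

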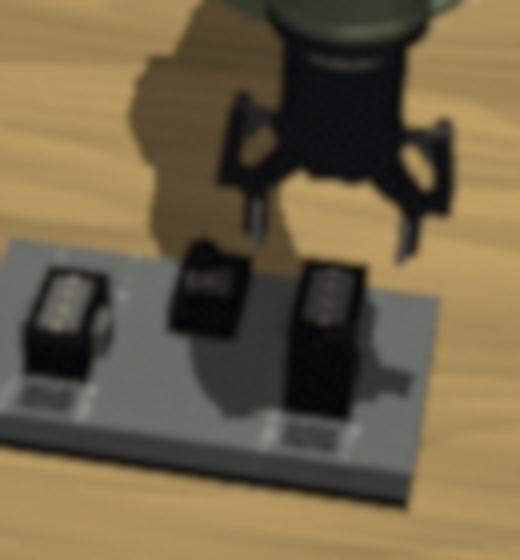

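The fingers straddle the pack (tips ≈ (255,240) and (405,262) in the crop, pack top ≈ (334,297)). I descend.

Request:
{"fn": "drive_tool", "kwargs": {"series": [[100,0,0.001,-0.02,0],[100,0,0,-0.02,0],[100,0,0,-0.02,0],[100,0,0,-0.014,0],[100,0,0,0,0]]}}

```text
clock: 6.1
position: [0.6112, 0.0658, 0.078]
tool_rot: [3.136, -0.022, -0.022]
force: [-0.6, 0.5, 0.3]
grip_width: 0.0854
```

```bash
python3 - <<'E'
from h import *
a=bot.grab_frame("scene")[:,:,::-1]
cv2.imwrite("pics/s4.png",cv2.resize(a[150:270,200:330],None,fx=5,fy=5,interpolation=2))
o=bot.observe();print(o["position"],o["tool_rot"],o["grip_width"],o["force"])
E
```

```text
[0.61172666 0.06590309 0.07901108] [ 3.13672403 -0.02282833 -0.0221951 ] 0.08572397045086136 [0.1171438  0.53786851 0.52741812]
```

View pics/s4.png

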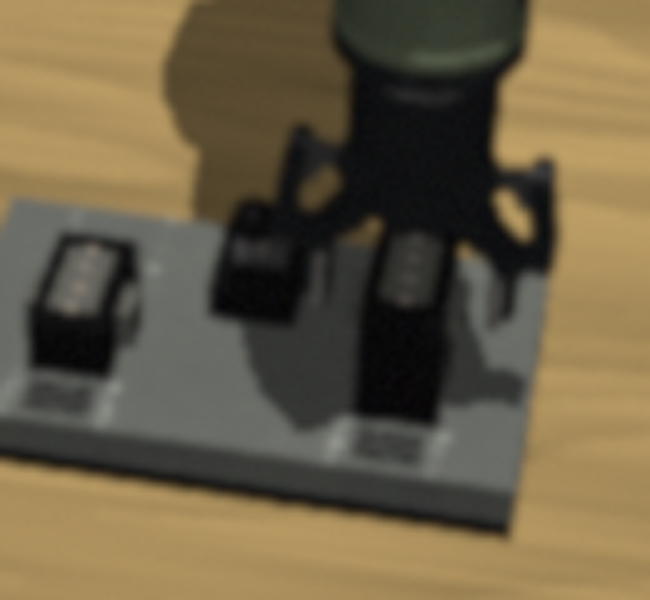

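Request:
{"fn": "drive_tool", "kwargs": {"series": [[100,-0.004,0.0,-0.009,0],[75,0,0,0,0],[68,0,0,0,0],[64,0,0,0,0],[64,0,0,0,0]], "newtons": 25}}

```text
clock: 6.65
position: [0.6087, 0.066, 0.0727]
tool_rot: [3.137, -0.026, -0.022]
force: [0.6, -0.1, -5.3]
grip_width: 0.0546
```

```bash
python3 - <<'E'
from h import *
o=bot.observe();print(o["position"],o["tool_rot"],o["grip_width"],o["force"],o["moment"])
E
```

```text
[0.60867376 0.06597832 0.07265527] [ 3.13713183 -0.02628559 -0.02242706] 0.05463038301095948 [ 0.6354904  -0.07557122 -5.26027597] [ 0.04515375  0.03813303 -0.00780976]
```

Both catches are partly pressed and there is no sideways force, so the grasp is centred. I close fully.

Request:
{"fn": "drive_tool", "kwargs": {"series": [[58,0,0,0,0],[50,0,0,0,0],[30,0,0,0,0],[0,0,0,0,0],[0,0,0,0,0],[0,0,0,0,0]], "newtons": 30}}

```text
clock: 7.25
position: [0.6091, 0.066, 0.0735]
tool_rot: [3.137, -0.027, -0.023]
force: [-1.2, -1.1, 0.7]
grip_width: 0.0449
```

```bash
python3 - <<'E'
from h import *
a=bot.grab_frame("scene")[:,:,::-1]
cv2.imwrite("pics/s5.png",cv2.resize(a[150:270,200:330],None,fx=5,fy=5,interpolation=2))
o=bot.observe();print(o["position"],o["tool_rot"],o["grip_width"],o["force"],o["moment"])
E
```

```text
[0.60910789 0.06597318 0.07351368] [ 3.13720678 -0.02718675 -0.02253721] 0.04473331916280792 [0.34638117 0.2183522  1.03956877] [ 0.0379927   0.1951329  -0.01400251]
```

View pics/s5.png

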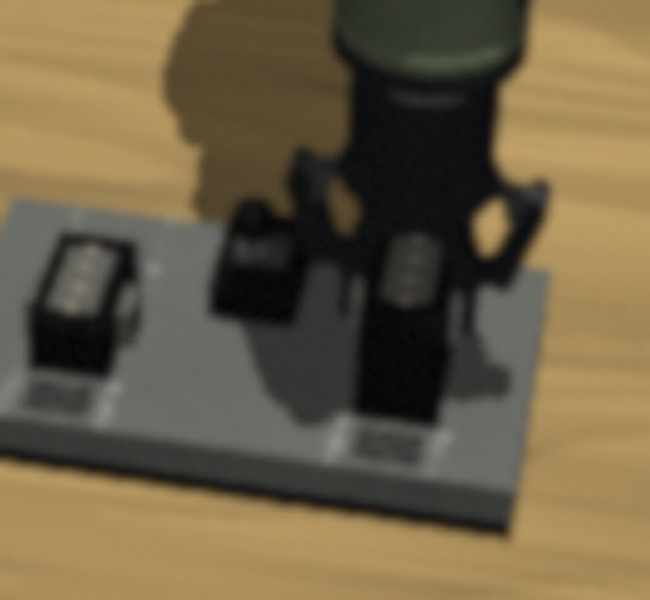

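The width is 44.8 mm where 47 was expected. I check whether this is finger compliance before lifting.

Request:
{"fn": "drive_tool", "kwargs": {"series": [[0,0,0,0,0],[0,0,0,0,0]], "newtons": 20}}

```text
clock: 7.5
position: [0.6091, 0.066, 0.0735]
tool_rot: [3.137, -0.027, -0.023]
force: [-0.1, -0.5, 0.8]
grip_width: 0.0445
```

Request:
{"fn": "drive_tool", "kwargs": {"series": [[0,0,0,0,0],[0,0,0,0,0]], "newtons": 38}}

```text
clock: 7.7
position: [0.6091, 0.066, 0.0735]
tool_rot: [3.137, -0.027, -0.023]
force: [-0.7, -0.2, 0.7]
grip_width: 0.0445
```

The width does not change with force. A gentle trial lift will tell: a free pack weighs 4–7 N, and a latched one pulls much harder.

Request:
{"fn": "drive_tool", "kwargs": {"series": [[0,-0.001,0,0.003,0],[0,0,0,0.003,0],[0,0,0,0.003,0],[0,0,0,0,0]], "newtons": 35}}

```text
clock: 8.1
position: [0.6074, 0.0659, 0.0825]
tool_rot: [3.137, -0.026, -0.022]
force: [0.1, 0.1, -4.6]
grip_width: 0.0444
```

```bash
python3 - <<'E'
from h import *
a=bot.grab_frame("scene")[:,:,::-1]
cv2.imwrite("pics/s6.png",cv2.resize(a[150:270,200:330],None,fx=5,fy=5,interpolation=2))
o=bot.observe();print(o["position"],o["tool_rot"],o["grip_width"],o["force"],o["moment"])
E
```

```text
[0.60737114 0.06589861 0.08233806] [ 3.13696364 -0.02565913 -0.02238321] 0.04456917395696995 [ 0.11835397 -0.34725761 -4.83612107] [ 0.06153046 -0.19809279 -0.00340241]
```

View pics/s6.png

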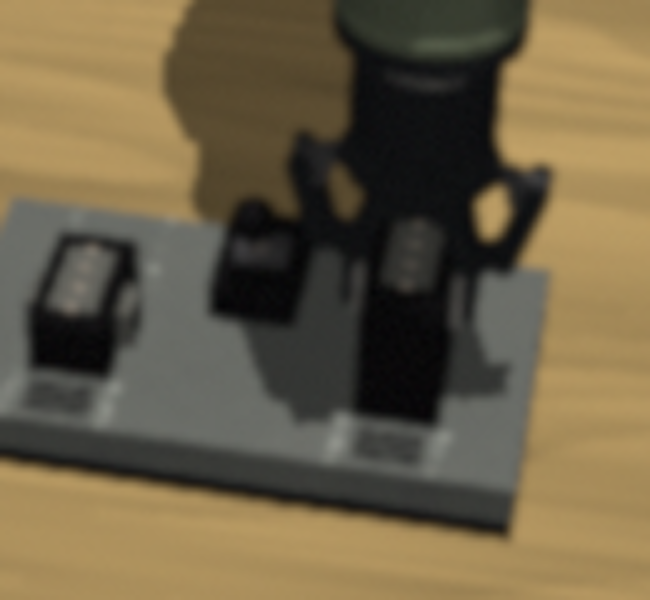

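The pack came up freely (load 4.8 N, pack top visibly raised), so the catches are released. I lift the rest of the way.

Request:
{"fn": "drive_tool", "kwargs": {"series": [[0,0,0,0.008,0],[0,0,0,0.012,0],[0,0,0,0.015,0],[0,0,0,0.015,0],[0,0,0,0.015,0],[0,0,0,0.015,0],[0,0,0,0.015,0],[0,0,0,0.015,0],[0,0,0,0.015,0],[0,0,0,0.01,0],[0,0,0,0.004,0],[0,0,0,0,0]]}}

```text
clock: 9.35
position: [0.6061, 0.066, 0.2388]
tool_rot: [3.138, -0.03, -0.022]
force: [-0.8, 0.1, -5.0]
grip_width: 0.0444
```

Request:
{"fn": "drive_tool", "kwargs": {"series": [[0,0,0,0,0],[0,0,0,0,0],[0,0,0,0,0],[0,0,0,0,0]]}}

```text
clock: 9.75
position: [0.6051, 0.0659, 0.2369]
tool_rot: [3.137, -0.027, -0.022]
force: [0.7, 0.3, -6.0]
grip_width: 0.0445
```

```bash
python3 - <<'E'
from h import *
a=bot.grab_frame("scene")[:,:,::-1]
cv2.imwrite("pics/s7.png",cv2.resize(a[110:270,180:330],None,fx=4,fy=4,interpolation=2))
o=bot.observe();print(o["clock"],o["position"],o["tool_rot"],o["grip_width"],o["force"],o["moment"],abs(o["qd"]).max())
E
```

```text
9.8 [0.60510493 0.06583177 0.23685507] [ 3.1373702  -0.02644236 -0.02203593] 0.04474313672517425 [-0.38741072  0.44688835 -5.21582435] [ 0.03394006  0.1178439  -0.02109737] 0.002094831955567374
```

View pics/s7.png

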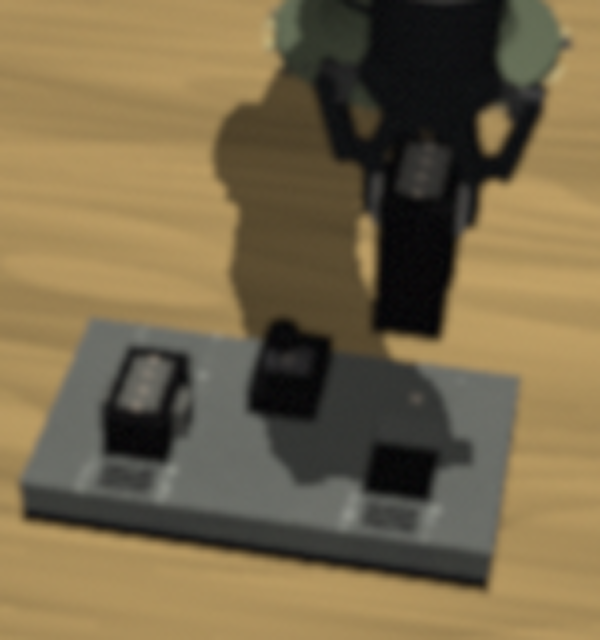

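The pack is held upright in the fingers (crop ≈ (415,240)). The left bay is empty (≈ (400,470)), the lever is still over and the short pack is seated. Everything is still, so I hand in.

```bash
python3 -c "
from workcell import bot
print(bot.job_done())"
```

```text
the job is handed in; nothing more can be done
None
```

I pushed the lever over to its off stop, pinched both catches of the tall pack, lifted it out and handed the job in while holding it there. The hand-in call gave no verdict.

**Last checks:**
- **Tall pack:** it has risen about 163 mm from its seat, so its underside is roughly 137 mm above the deck. It looks upright, with the tool tilted about 0.03 rad, and is about 90 mm from the station origin in plan. It hung freely at 5–6 N and the arm was still.
- **Lever:** after the push the picture put it at about 0.96 rad, and it looked unchanged in the last picture.
- **Short pack:** it looks seated and unmoved in the last picture.
- **Jar, offcut and screwdriver:** I never went near them, but I did not measure them again at the end.
- **Time:** about 10 s of the 48 s were used.

**One reading disagreed:** the finger opening at the grasp read about 44.6 mm, against the 47 mm given for fully pressed catches, and it did not change with grip force. I could not read the catch travel directly. The pack came out of the lips without resistance, so I take the catches as fully pressed.

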